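Sort a copper handle into its bin on the scrap wheel

ROBOT

A 6-joint arm with a two-finger parallel gripper is mounted at the origin on the work surface. World frame = base frame: x ahead of the robot, y to its left, z up, the work surface at z = 0. Lengths are in m, angles in rad, forces in N, time in s.
With the tool pointing down it reaches from about 0.4 to 0.925 m from the base axis. Payload 12.5 kg.
Tool frame: the origin (TCP) lies at the very end of the fingers, on their centre line; the grasp point (between the pads) lies 19 mm behind it; z points along the fingers, x is the direction in which the jaws open and shut, and the axes are right-handed (so a half turn about z gives the same grasp; the last joint's range is limited). The gripper opens to 95 mm and grips with 3 to 60 N. Pads are 20 mm wide; open, the fingers measure 119 mm over their backs; the gripper's body (75 mm by 180 mm) begins 59 mm behind the grasp point.
Start: joints at [1.087, 0.491, 1.559, -0, 1.092, -0.106], TCP at [0.231, 0.581, 0.215] pointing down, gripper open.
Joint ranges: [-3.1, 3.1], [-0.84, 2.19], [0.05, 2.79], [-1.13, 4.28], [0.06, 2.93], [-2.69, 2.69]. Speed limits (rad/s): [2.22, 2.22, 2.79, 3.14, 3.14, 3.14].

INTERFACE

Orientations are given as a unit quaternion [w, x, y, z].
In Python, from workcell import arm, read_camera, order gives the robot as it stands.
- The arm moves only by the tool step_arm, never from a script. Its argument "plan" is text: rows parted by semicolons, each of 6 numbers parted by spaces: the shift along the world's x, y, z in cm, then the turn, a rotation vector about the world's x, y, z in rad. A call has exactly 8 rows; each row shifts and turns the commanded pose from where the row before left it; what a row does not reach is not made up. A row lasts 1/10 s, in which the tool goes at most 50 mm and 8.59 degrees, less where a joint would pass 70% of its speed; a pose out of reach is approached as far as the arm can. A call is refused whole if a number of a shift passes 5 or a number of a turn 0.15, either way. A call with a gripper value outside its range is refused whole. "gripper" is the gripper command: -1 is fully open, 1 is shut, values between are in proportion, set as the call begins (left out, the last holds). The fingers move at their own pace and stop on an object; "force" is the grip in N (left out, the last holds). Time passes only in rows, so rows that do not move let the fingers close, or fill a call up. It gives the time, the measured TCP pose, the force and the opening at its end, in the units of the state.
- arm.get_state(): the state, without advancing time (a new reading comes with each control period).
- read_camera(name): name is "side" or "top" or "wrist"; returns a dict with "image" (384x512x3 uint8, blue, green, red), "fx", "fy", "cx", "cy" (pixels), "world_from_camera" (4x4, takes a point from camera to world coordinates); the wrist camera has in their place "mount" (4x4, takes a point from camera to tool coordinates, whose origin is the TCP and whose axes are the tool frame's). Camera axes: x right, y up, looking along -z (the intrinsics and any distortion apply to the point x, -y, -z); pixel columns grow to the right and rows downward; lengths in m; the calibration is good to about 2 mm. A picture is of the moment at which its call begins: read the wrist's pose just before it. There is no depth.
- order.sign_off(): hands the job in, once; it reports no verdict.
The state is a dict: "t": time; "joint_pos": joint angles; "qvel": joint speeds; "effort": joint torques, N m; "tool_pos": TCP position; "orientation": TCP orientation; "ft_force": force on the tool from outside, world axes, zero at the start; "torque": the same for the moment, N m; "grip_width": finger opening in m.
Only numpy, scipy, OpenCV 4.12 (cv2) and the standard library are available. Lean on these libraries where they do the work, as an engineer would, in place of code of your own. Each camera call takes 0.05 s, during which the arm holds its last target.

TASK

First turn the scrap sorting wheel by its knobs until the bin that already holds a copper handle stands squarely at the steel pointer on the robot's side of the wheel. Then take the copper handle out of the leaning rack and lay it down in that bin, on top of or beside its fellow, with the bin still at the pointer. Keep the other scrap in its bins and do not push the things on the bench about.

Things in the scene. Friction and masses are not known exactly. Their poses are not given: they have to be found in the camera images.
- handle_c (a point): Centre of the loose copper handle to sort: flat plate 96 wide (own y), 80 high (own z), 8 mm thick (own x), about 0.35 kg; narrow slot 56 x 14 mm from 4 mm above the centre; above that the solid top bar, 22 mm deep, to grip across the thickness. Stands in the rack, own z leaning 35 degrees from vertical to the left as the robot sees it (rack's -x); drawn out along its own z.
- rack: Fixed dark steel rack, base 110 x 130 mm; origin on the bench under the slot, x to the robot's right (give or take 30 degrees), z up. Slot leans 35 degrees from vertical to -x; its floor is 45 mm above the bench, 12 mm gap for the 8 mm handle; walls reach 32 mm up the handle on the left, 18 mm on the right, cheeks at the ends 26 mm (4 mm play). The handle's upper 48 mm stand free.
- wheel (a joint): Angle of the sorting wheel about its upright axis, rad, counter-clockwise from above positive, 0 at the start of the job (which says nothing of where the bins stand: read the bin points). Turns without end either way; stiff bearing (about 1.5 N at a knob), so it stays where it is left.
- wheel_axis (a point): On the upright axis of the sorting wheel, at the height of the bins' inner floor (35 mm above the bench). The wheel is a grey disc 364 mm across carrying four bins 90 degrees apart, their centres 112 mm from the axis, and four knobs midway between them; a hub 36 mm across stands 80 mm high in the middle.
- loading_spot (a point): Fixed point 112 mm from the wheel's axis towards the steel pointer (a blunt upright finger 22 mm wide and up to 66 mm high just outside the wheel, on the robot's side), at the height of the bins' inner floor: where the centre of a bin comes when it stands squarely at the pointer.
- bin0 (a point): Centre of the inner floor of one bin; moves with the wheel. All four bins are alike: open steel boxes, inside 116 mm along the radius, 96 mm across it and 39 mm deep, walls 3 mm, rim 74 mm above the bench.
- bin1 (a point): Centre of the inner floor of one bin; moves with the wheel. All four bins are alike: open steel boxes, inside 116 mm along the radius, 96 mm across it and 39 mm deep, walls 3 mm, rim 74 mm above the bench.
- bin2 (a point): Centre of the inner floor of one bin; moves with the wheel. All four bins are alike: open steel boxes, inside 116 mm along the radius, 96 mm across it and 39 mm deep, walls 3 mm, rim 74 mm above the bench.
- bin3 (a point): Centre of the inner floor of one bin; moves with the wheel. All four bins are alike: open steel boxes, inside 116 mm along the radius, 96 mm across it and 39 mm deep, walls 3 mm, rim 74 mm above the bench.
- knob0 (a point): Half-way up the round wooden knob (22 mm across, 32 mm high, its top 111 mm above the bench) on a thin post at the edge of the wheel, 135 mm from the axis, between two bins; moves with the wheel.
- knob1 (a point): Half-way up the round wooden knob (22 mm across, 32 mm high, its top 111 mm above the bench) on a thin post at the edge of the wheel, 135 mm from the axis, between two bins; moves with the wheel.
- knob2 (a point): Half-way up the round wooden knob (22 mm across, 32 mm high, its top 111 mm above the bench) on a thin post at the edge of the wheel, 135 mm from the axis, between two bins; moves with the wheel.
- knob3 (a point): Half-way up the round wooden knob (22 mm across, 32 mm high, its top 111 mm above the bench) on a thin post at the edge of the wheel, 135 mm from the axis, between two bins; moves with the wheel.
- twin_c (a point): Centre of the copper handle already lying flat in one of the bins (same shape and size as the other, loose, 8 mm thick). It marks the bin for handles, which starts roughly a quarter turn to the left or right of the pointer.
- spout_c (a point): Middle of the bent brass spout, 24 mm thick and about 90 mm long, loose in another bin.
- bracket_c (a point): Middle of the iron angle bracket, 70 x 36 x 42 mm, loose in another bin.
- hammer: Chunky iron hand hammer with wooden handle, about 200 mm long, lying on the bench. Bystander.
- rim: Cracked copper tray rim, an open ring 182 mm across and 14 mm high. Bystander.
- pipe: Copper pipe end, 54 mm across, 70 mm high, standing. Bystander.
- tin: Open tin cup, 80 mm across, 90 mm high. Bystander.
- elbow: Bent copper tube, 28 mm thick, about 130 mm long. Bystander.
- brush: Wooden bench brush lying on the bench. Bystander.
Not all that is in view belongs to the job. Leave any pink or white look-alike of the part that bears handle_c alone.

How it is judged:
On the way:
1. the bin that holds the copper handle is turned to the pointer while the other handle is still away from the wheel (((horizontal distance between twin_c and bin0 below 0.04 m and horizontal distance between bin0 and loading_spot below 0.022 m) or (horizontal distance between twin_c and bin1 below 0.04 m and horizontal distance between bin1 and loading_spot below 0.022 m) or (horizontal distance between twin_c and bin2 below 0.04 m and horizontal distance between bin2 and loading_spot below 0.022 m) or (horizontal distance between twin_c and bin3 below 0.04 m and horizontal distance between bin3 and loading_spot below 0.022 m)) and horizontal distance between handle_c and wheel_axis above 0.2 m), for 0.3 s.
At the end, for the whole second after the job is handed in: Both copper handles lie in one bin (each centre within 40 mm of the bin's centre, seen from above), the bin within 22 mm of the loading spot at the pointer; the sorted handle lies down (centre 10 mm or more below the rim); handle and wheel are at rest (((horizontal distance between each of twin_c, handle_c and bin0 below 0.04 m and horizontal distance between bin0 and loading_spot below 0.022 m) or (horizontal distance between each of twin_c, handle_c and bin1 below 0.04 m and horizontal distance between bin1 and loading_spot below 0.022 m) or (horizontal distance between each of twin_c, handle_c and bin2 below 0.04 m and horizontal distance between bin2 and loading_spot below 0.022 m) or (horizontal distance between each of twin_c, handle_c and bin3 below 0.04 m and horizontal distance between bin3 and loading_spot below 0.022 m)) and height (world z) of handle_c below 0.064 m and linear speed of handle below 0.02 m/s and velocity of joint wheel between -0.05 and 0.05 rad/s); the robot touches nothing.
It fails at once if the brass spout or the iron bracket leaves its bin on the wheel (horizontal distance between any of spout_c, bracket_c and wheel_axis above 0.17 m or height (world z) of any of spout_c, bracket_c above 0.1 m).
It fails at once if a bystander on the bench is pushed more than 25 mm (distance of any of hammer, rim, pipe, tin, elbow, brush from where it was at the start of the episode above 0.025 m).
It also fails if it takes over 64 s, if anything falls off the work surface, if the arm or the gripper's body presses on something with over 40 N, if the wrist force passes 120 N, or if a joint passes its speed limit or range.

## Working session

There is one attempt and no reset: what is moved stays moved. The work goes in short steps, Python scripts to look and compute and a tool call to move; the robot and the scene stay as the last step left them, time stands still between calls to the robot, and variables do not carry over. Pictures are saved under pics/ and viewed, and the job is handed in when it is done.

Besides the shell and the picture viewer there is one more tool, called after "Request:" as a command line: name --argument value ..., lists and objects as JSON in quotes. step_arm: Moves the arm, as the interface text tells. Its arguments: {"type":"object","properties":{"plan":{"type":"string"},"gripper":{"type":"number"},"force":{"type":"number"}},"required":["plan"]}

```bash
mkdir -p pics; ls
cat > h.py <<'E'
import numpy as np, cv2
from workcell import arm, read_camera, order
def snap(n,f):
    c=read_camera(n); cv2.imwrite('pics/'+f+'.png',c['image']); return c
E
python3 - <<'E'
from h import *
import pickle
s=arm.get_state(); print({k:np.round(v,3) for k,v in s.items()})
for n in ['side','top','wrist']:
    c=snap(n,n+'0'); pickle.dump(c,open(n+'0.pkl','wb'))
    print(n,{k:(np.round(v,3) if k!='image' else v.shape) for k,v in c.items()})
E
```

```text
pics
{'t': np.float64(0.0), 'joint_pos': array([ 1.087,  0.492,  1.559,  0.   ,  1.092, -0.106]), 'qvel': array([-0.001,  0.   , -0.001, -0.001,  0.001, -0.002]), 'effort': array([ 3.0000e-03, -6.1267e+01, -2.5819e+01,  6.9000e-02,  4.8000e-02,
       -0.0000e+00]), 'tool_pos': array([0.23 , 0.581, 0.214]), 'orientation': array([ 0.   ,  0.827,  0.562, -0.   ]), 'ft_force': array([ 0.078, -0.24 ,  0.381]), 'torque': array([-0.073, -0.014,  0.014]), 'grip_width': np.float64(0.095)}
side {'image': (384, 512, 3), 'fx': np.float64(450.728), 'fy': np.float64(450.728), 'cx': np.float64(251.528), 'cy': np.float64(187.97), 'world_from_camera': array([[ 0.966,  0.188, -0.179,  0.281],
       [-0.259,  0.66 , -0.705, -0.959],
       [-0.015,  0.727,  0.686,  1.021],
       [ 0.   ,  0.   ,  0.   ,  1.   ]])}
top {'image': (384, 512, 3), 'fx': np.float64(443.488), 'fy': np.float64(443.488), 'cx': np.float64(259.428), 'cy': np.float64(187.958), 'world_from_camera': array([[ 0.116,  0.97 , -0.214,  0.249],
       [-0.993,  0.114, -0.019, -0.025],
       [ 0.006,  0.214,  0.977,  1.288],
       [ 0.   ,  0.   ,  0.   ,  1.   ]])}
wrist {'image': (384, 512, 3), 'fx': np.float64(289.974), 'fy': np.float64(289.974), 'cx': np.float64(256.73), 'cy': np.float64(190.498), 'mount': array([[ 1.   ,  0.   ,  0.   ,  0.001],
       [ 0.   , -0.962, -0.274, -0.077],
       [ 0.   ,  0.274, -0.962, -0.17 ],
       [ 0.   ,  0.   ,  0.   ,  1.   ]])}
```

View pics/side0.png

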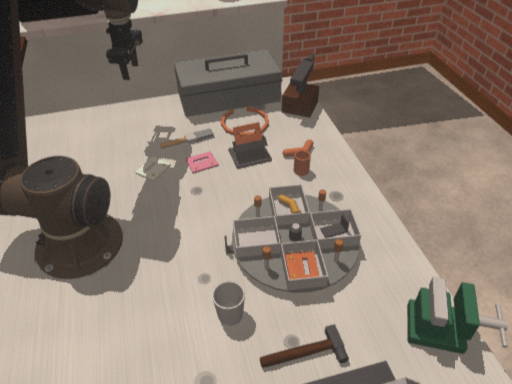

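View pics/top0.png

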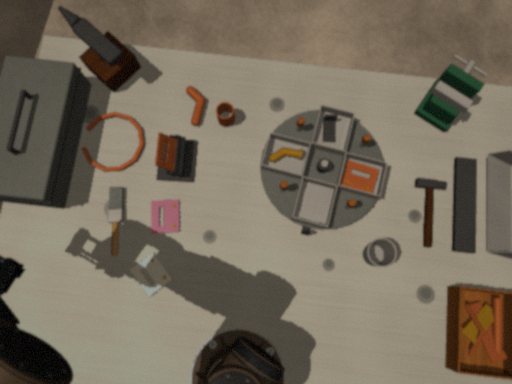

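View pics/wrist0.png

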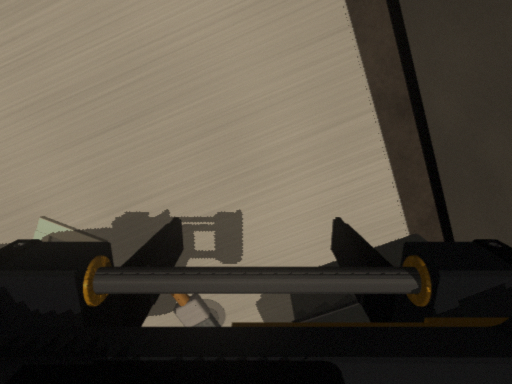

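```bash
cat >> h.py <<'E'
import pickle
def ray(c,u,v):
    M=c['world_from_camera']; d=M[:3,:3]@np.array([(u-c['cx'])/c['fx'],-(v-c['cy'])/c['fy'],-1]); return M[:3,3],d
def onz(c,u,v,z):
    o,d=ray(c,u,v); return o+d*(z-o[2])/d[2]
def proj(c,p):
    M=c['world_from_camera']; q=M[:3,:3].T@(np.array(p)-M[:3,3]); return np.array([c['cx']+c['fx']*q[0]/-q[2], c['cy']-c['fy']*q[1]/-q[2]])
def tri(c1,p1,c2,p2):
    o1,d1=ray(c1,*p1);o2,d2=ray(c2,*p2)
    d1/=np.linalg.norm(d1);d2/=np.linalg.norm(d2)
    s=np.linalg.lstsq(np.c_[d1,-d2],o2-o1,rcond=None)[0]
    a=o1+s[0]*d1;b=o2+s[1]*d2
    return (a+b)/2,np.linalg.norm(a-b)
def crop(c,x0,y0,x1,y1,k,f):
    im=cv2.resize(c['image'][y0:y1,x0:x1],None,fx=k,fy=k,interpolation=cv2.INTER_CUBIC); cv2.imwrite('pics/'+f+'.png',im)
def blobs(c,box,lo,hi,amin=8):
    x0,y0,x1,y1=box
    hsv=cv2.cvtColor(c['image'],cv2.COLOR_BGR2HSV)
    m=cv2.inRange(hsv,lo,hi); mm=np.zeros_like(m); mm[y0:y1,x0:x1]=m[y0:y1,x0:x1]
    n,l,st,ce=cv2.connectedComponentsWithStats(mm)
    return [(np.round(ce[i],1),st[i]) for i in range(1,n) if st[i][4]>=amin],mm
E
python3 - <<'E'
from h import *
t=pickle.load(open('top0.pkl','rb'));s=pickle.load(open('side0.pkl','rb'))
crop(t,255,95,395,240,4,'tw');crop(t,145,125,215,240,5,'tr');crop(s,220,170,370,300,5,'sw');crop(s,180,110,320,210,5,'sr')
for nm,c,b in(('top',t,(255,95,395,240)),('side',s,(225,175,370,300))):
    print(nm)
    for x in blobs(c,b,(0,90,60),(18,255,255))[0]: print(x)
E
```

```text
top
(array([300.4, 120.9]), array([297, 117,   8,  10,  62], dtype=int32))
(array([366.3, 137.6]), array([362, 134,   9,   8,  62], dtype=int32))
(array([277.8, 152. ]), array([268, 148,  23,  13,  41], dtype=int32))
(array([291.3, 154.9]), array([274, 149,  29,  13,  74], dtype=int32))
(array([359.2, 176.8]), array([341, 160,  38,  34, 829], dtype=int32))
(array([283.4, 184.2]), array([280, 180,   8,  10,  62], dtype=int32))
(array([351.4, 202.5]), array([347, 198,  10,  10,  74], dtype=int32))
side
(array([321.7, 194.7]), array([319, 190,   7,  11,  64], dtype=int32))
(array([288.9, 202.7]), array([278, 194,  23,  19, 196], dtype=int32))
(array([257.3, 200.7]), array([254, 196,   7,  11,  63], dtype=int32))
(array([338.3, 244.7]), array([334, 239,  10,  13,  95], dtype=int32))
(array([266.5, 251.9]), array([263, 246,   8,  13,  93], dtype=int32))
(array([300.8, 264.3]), array([285, 251,  34,  28, 683], dtype=int32))
```

View pics/tw.png

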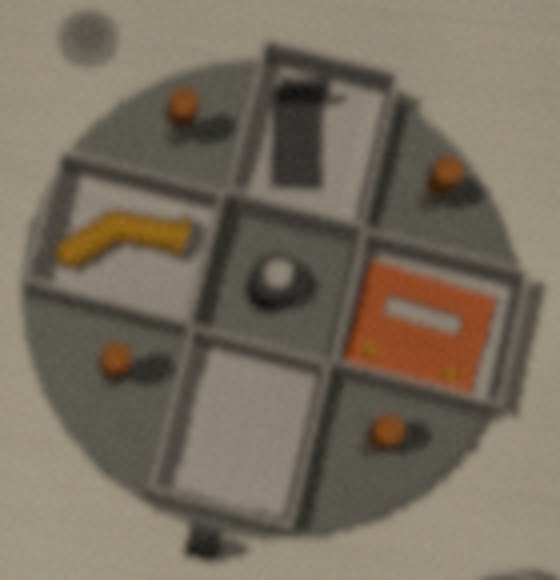

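View pics/tr.png

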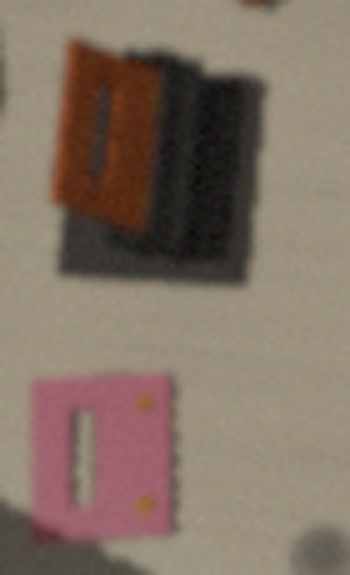

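View pics/sw.png

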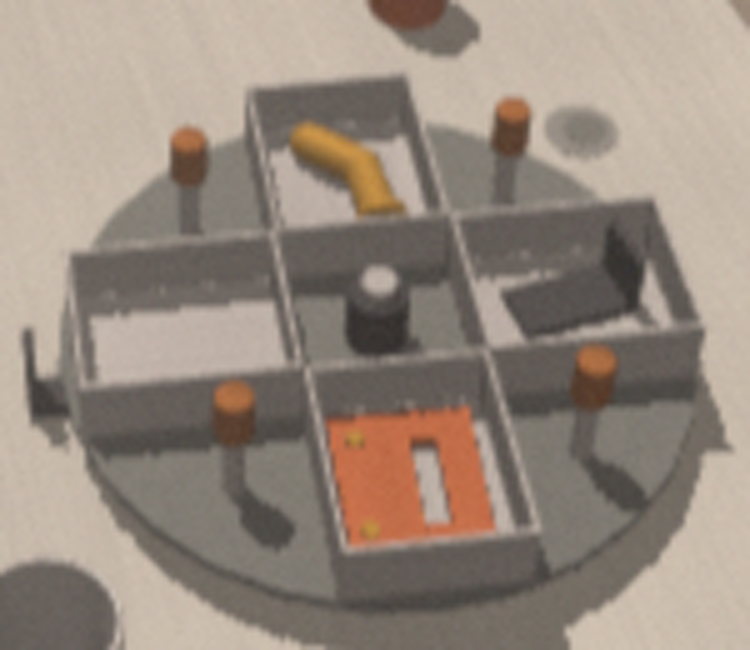

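View pics/sr.png

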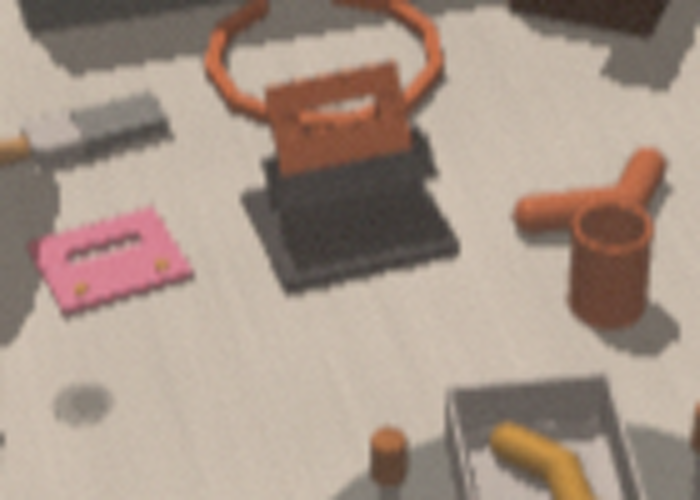

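Run:
```python
from h import *
t=pickle.load(open('top0.pkl','rb'));s=pickle.load(open('side0.pkl','rb'))
K=[]
for n,a,b in(('sp-br',(300.4,120.9),(321.7,194.7)),('br-tw',(366.3,137.6),(338.3,244.7)),('tw-em',(351.4,202.5),(266.5,251.9)),('em-sp',(283.4,184.2),(257.3,200.7))):
    p,e=tri(t,a,s,b);K.append(p);print(n,p.round(4),round(e,4),onz(t,*a,.105).round(4))
K=np.array(K);C=K.mean(0);print('C',C,np.linalg.norm(K-C,axis=1),np.degrees(np.arctan2(*(K-C)[:,1::-1].T)))
C2=np.mean([onz(t,*a,.105) for a in((300.4,120.9),(366.3,137.6),(351.4,202.5),(283.4,184.2))],0);print(C2)
hub=tri(t,(255+279/4,95+272/4),s,(220+379/5,170+281/5));print('hub',hub)
ptr=tri(t,(255+205/4,95+543/4),s,(220+40/5,170+372/5));print('ptr',ptr,onz(t,255+205/4,95+535/4,.066))
p=ptr[0]-C;print('ptr ang',np.degrees(np.arctan2(p[1],p[0])),np.hypot(*p[:2]))
H=[]
for n,a,b in(('topfar',(70,38),(397,62)),('botfar',(162,68),(411,150)),('botnear',(148,234),(280,175)),('topnear',(53,203),(265,88))):
    q,e=tri(t,(145+a[0]/5,125+a[1]/5),s,(180+b[0]/5,110+b[1]/5));H.append(q);print(n,q.round(4),round(e,4))
H=np.array(H);z=(H[0]+H[3]-H[1]-H[2]);y=H[0]+H[1]-H[2]-H[3]
print('up',z/np.linalg.norm(z),'w',y/2, np.linalg.norm(y)/2,'visible h',np.linalg.norm(z)/2,'topmid',(H[0]+H[3])/2)
# rack base corners at z~?
for a in((60,272),(245,283),(265,78)): print('base',onz(t,145+a[0]/5,125+a[1]/5,.005).round(4))
```

```text
sp-br [ 0.7141 -0.0946  0.0986] 0.0041 [ 0.7137 -0.0944  0.105 ]
br-tw [ 0.6859 -0.2836  0.1001] 0.004 [ 0.6862 -0.2828  0.105 ]
tw-em [ 0.497  -0.2554  0.0995] 0.0015 [ 0.4966 -0.2544  0.105 ]
em-sp [ 0.5258 -0.0659  0.0974] 0.0032 [ 0.5256 -0.0657  0.105 ]
C [ 0.60568042 -0.17487515  0.09887618] [0.13489357 0.1350789  0.13530942 0.13508445] [  36.53754146  -53.57490403 -143.46217332  126.24916726]
[ 0.6055305  -0.17431994  0.105     ]
hub (array([ 0.60540798, -0.17615045,  0.08067024]), np.float64(0.0012840322879660874))
ptr (array([ 0.41538326, -0.1470626 ,  0.02994439]), np.float64(0.0006117811417326824)) [ 0.41643333 -0.14303932  0.066     ]
ptr ang 171.6849082709921 0.19231885804712767
topfar [0.6323 0.2957 0.1066] 0.0007
botfar [0.6322 0.2517 0.063 ] 0.004
botnear [0.5342 0.2433 0.0675] 0.0001
topnear [0.5361 0.2888 0.1086] 0.0004
up [0.01603653 0.72683765 0.68662206] w [ 0.09707117  0.00765075 -0.00324165] 0.09742614358469807 visible h 0.06162279502148121 topmid [0.58418127 0.29226152 0.10759224]
base [0.5197 0.3052 0.005 ]
base [0.5259 0.1952 0.005 ]
base [0.6535 0.2019 0.005 ]
```

Handle candidates in the top view are:
- The copper one in the rack at (169,155). This is the target: copper, leaning, in the rack.
- The pink look-alike at (166,216).
- The white look-alike at (150,268).
- The twin in the bin at (362,176).

The crop confirms the choice. The wheel must turn about -90°, so I'll use the knob at (283,184).

Request:
step_arm --plan "1.85 -4.04 -0.2 0 0 -0.035;1.85 -4.04 -0.2 0 0 -0.035;1.85 -4.04 -0.2 0 0 -0.035;1.85 -4.04 -0.2 0 0 -0.035;1.85 -4.04 -0.2 0 0 -0.035;1.85 -4.04 -0.2 0 0 -0.035;1.85 -4.04 -0.2 0 0 -0.035;1.85 -4.04 -0.2 0 0 -0.035" --gripper -1 --force 12

```text
t: 0.95
tool_pos: [0.3789, 0.2561, 0.1986]
orientation: [-0.0, 0.898, 0.44, 0.0]
ft_force: [0.2, 0.5, 0.8]
grip_width: 0.095
```

Request:
step_arm --plan "1.85 -4.04 -0.2 0 0 -0.035;1.85 -4.04 -0.2 0 0 -0.035;1.85 -4.04 -0.2 0 0 -0.035;1.85 -4.04 -0.2 0 0 -0.035;1.85 -4.04 -0.2 0 0 -0.035;1.85 -4.04 -0.2 0 0 -0.035;1.85 -4.04 -0.2 0 0 -0.035;1.85 -4.04 -0.2 0 0 -0.035"

```text
t: 1.75
tool_pos: [0.527, -0.0673, 0.1825]
orientation: [-0.0, 0.951, 0.31, 0.0]
ft_force: [1.3, 0.7, 0.4]
grip_width: 0.095
```

Run:
```python
from h import *
s=arm.get_state(); print({k:np.round(v,3) for k,v in s.items()})
from scipy.spatial.transform import Rotation as R
q=s['orientation'];Rm=R.from_quat([q[1],q[2],q[3],q[0]]).as_matrix();print(Rm.round(3))
c=snap('wrist','w1');snap('top','t1')
t=pickle.load(open('top0.pkl','rb'))
print([onz(t,u,v,.12).round(3) for u,v in((85,75),(65,205),(85,60),(110,190))])
```

```text
{'t': np.float64(1.75), 'joint_pos': array([-0.252,  0.396,  1.826,  0.   ,  0.919, -0.883]), 'qvel': array([-0.682,  0.325, -0.499, -0.   ,  0.166, -0.332]), 'effort': array([  3.648, -54.843, -19.315,  -0.092,  -0.132,   0.464]), 'tool_pos': array([ 0.527, -0.067,  0.183]), 'orientation': array([-0.   ,  0.951,  0.31 ,  0.   ]), 'ft_force': array([1.317, 0.716, 0.405]), 'torque': array([-0.017, -0.002, -0.015]), 'grip_width': np.float64(0.095)}
[[ 0.807  0.59  -0.   ]
 [ 0.59  -0.807  0.   ]
 [ 0.    -0.    -1.   ]]
[array([0.773, 0.529, 0.12 ]), array([0.397, 0.507, 0.12 ]), array([0.819, 0.539, 0.12 ]), array([0.452, 0.396, 0.12 ])]
```

View pics/w1.png

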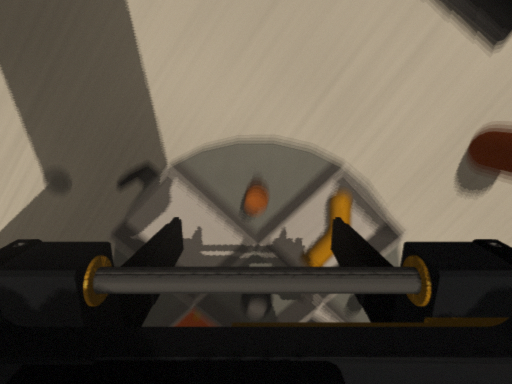

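Request:
step_arm --plan "-0.1 0.1 -3.3 0 0 0;0 0 -3.3 0 0 0;0 0 -3.2 0 0 0;0 0 0 0 0 0;0 0 0 0 0 0;0 0 0 0 0 0;0 0 0 0 0 0;0 0 0 0 0 0"

```text
t: 2.65
tool_pos: [0.5259, -0.0645, 0.0858]
orientation: [0.0, 0.95, 0.311, 0.001]
ft_force: [0.6, 1.0, -0.1]
grip_width: 0.0953
```

Request:
step_arm --plan "0 0 0 0 0 0;0 0 0 0 0 0;0 0 0 0 0 0;0 0 0 0 0 0;0 0 0 0 0 0;0 0 0 0 0 0;0 0 0 0 0 0;0 0 0 0 0 0" --gripper 1 --force 12

```text
t: 3.45
tool_pos: [0.5255, -0.0644, 0.0846]
orientation: [-0.0, 0.95, 0.311, 0.0]
ft_force: [0.2, -0.4, -0.6]
grip_width: 0.0365
```

Run:
```python
from h import *
C=np.array([.6056,-.1747]);r=.135;N=28
a=np.radians(126.3)-np.linspace(0,1,N+1)*np.pi/2
p=C+r*np.c_[np.cos(a),np.sin(a)]
d=np.diff(p,axis=0)*100
print(';'.join('%.2f %.2f 0 0 0 %.4f'%(x,y,-np.pi/2/N) for x,y in d))
```

```text
0.62 0.43 0 0 0 -0.0561;0.65 0.40 0 0 0 -0.0561;0.67 0.36 0 0 0 -0.0561;0.69 0.32 0 0 0 -0.0561;0.70 0.28 0 0 0 -0.0561;0.72 0.24 0 0 0 -0.0561;0.73 0.20 0 0 0 -0.0561;0.74 0.16 0 0 0 -0.0561;0.75 0.12 0 0 0 -0.0561;0.75 0.08 0 0 0 -0.0561;0.76 0.03 0 0 0 -0.0561;0.76 -0.01 0 0 0 -0.0561;0.76 -0.05 0 0 0 -0.0561;0.75 -0.09 0 0 0 -0.0561;0.75 -0.14 0 0 0 -0.0561;0.74 -0.18 0 0 0 -0.0561;0.73 -0.22 0 0 0 -0.0561;0.71 -0.26 0 0 0 -0.0561;0.70 -0.30 0 0 0 -0.0561;0.68 -0.34 0 0 0 -0.0561;0.66 -0.37 0 0 0 -0.0561;0.64 -0.41 0 0 0 -0.0561;0.61 -0.45 0 0 0 -0.0561;0.59 -0.48 0 0 0 -0.0561;0.56 -0.51 0 0 0 -0.0561;0.53 -0.54 0 0 0 -0.0561;0.50 -0.57 0 0 0 -0.0561;0.47 -0.60 0 0 0 -0.0561
```

Request:
step_arm --plan "0 0 0 0 0 0;0 0 0 0 0 0;0 0 0 0 0 0;0 0 0 0 0 0;0.62 0.43 0 0 0 -0.0561;0.65 0.40 0 0 0 -0.0561;0.67 0.36 0 0 0 -0.0561;0.69 0.32 0 0 0 -0.0561"

```text
t: 4.25
tool_pos: [0.5518, -0.0492, 0.0847]
orientation: [-0.0, 0.979, 0.202, -0.0]
ft_force: [-1.3, -1.8, 0.4]
grip_width: 0.0218
```

Request:
step_arm --plan "0.70 0.28 0 0 0 -0.0561;0.72 0.24 0 0 0 -0.0561;0.73 0.20 0 0 0 -0.0561;0.74 0.16 0 0 0 -0.0561;0.75 0.12 0 0 0 -0.0561;0.75 0.08 0 0 0 -0.0561;0.76 0.03 0 0 0 -0.0561;0.76 -0.01 0 0 0 -0.0561"

```text
t: 5.05
tool_pos: [0.6109, -0.0381, 0.0847]
orientation: [-0.0, 1.0, -0.021, -0.0]
ft_force: [-3.2, 0.3, 1.3]
grip_width: 0.022
```

Run:
```python
from h import *
c=snap('side','s2'); print(arm.get_state()['ft_force'])
for x in blobs(c,(225,175,370,300),(0,90,60),(18,255,255))[0]: print(x)
```

```text
[4.01697832 3.17212124 1.06374367]
(array([282.5, 189.1]), array([280, 184,   7,  11,  62], dtype=int32))
(array([314.8, 208.1]), array([308, 196,  14,  24, 182], dtype=int32))
(array([341.5, 213.1]), array([338, 208,   8,  12,  73], dtype=int32))
(array([248.1, 230.8]), array([245, 225,   7,  12,  74], dtype=int32))
(array([275.4, 259.7]), array([256, 244,  40,  33, 660], dtype=int32))
(array([311.6, 259.3]), array([308, 253,   9,  14,  99], dtype=int32))
```

View pics/s2.png

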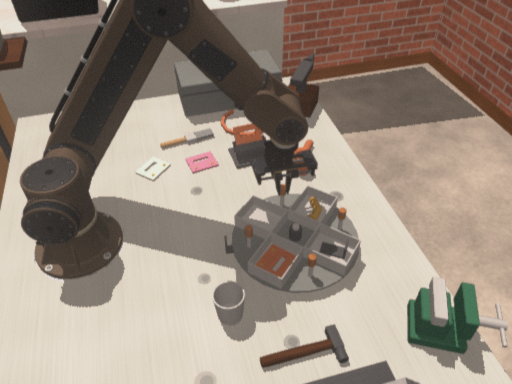

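The wheel is turning with the knob gripped at (282,189). The twin's bin, at (275,260), is moving towards the pointer at (229,243).

Request:
step_arm --plan "0.76 -0.05 0 0 0 -0.0561;0.75 -0.09 0 0 0 -0.0561;0.75 -0.14 0 0 0 -0.0561;0.74 -0.18 0 0 0 -0.0561;0.73 -0.22 0 0 0 -0.0561;0.71 -0.26 0 0 0 -0.0561;0.70 -0.30 0 0 0 -0.0561;0.68 -0.34 0 0 0 -0.0561"

```text
t: 5.9
tool_pos: [0.6691, -0.0537, 0.0847]
orientation: [-0.0, 0.97, -0.243, -0.0]
ft_force: [-0.9, 2.8, 1.5]
grip_width: 0.0222
```

Request:
step_arm --plan "0.66 -0.37 0 0 0 -0.0561;0.64 -0.41 0 0 0 -0.0561;0.61 -0.45 0 0 0 -0.0561;0.59 -0.48 0 0 0 -0.0561;0.56 -0.51 0 0 0 -0.0561;0.53 -0.54 0 0 0 -0.0561;0.50 -0.57 0 0 0 -0.0561;0.47 -0.60 0 0 0 -0.0561"

```text
t: 6.7
tool_pos: [0.7147, -0.0932, 0.0847]
orientation: [-0.0, 0.892, -0.452, -0.0]
ft_force: [-0.8, 2.6, 1.6]
grip_width: 0.0217
```

Request:
step_arm --plan "0 0 0 0 0 0;0 0 0 0 0 0;0 0 0 0 0 0;0 0 0 0 0 0;0 0 0 0 0 0;0 0 0 0 0 0;0 0 0 0 0 0;0 0 0 0 0 0" --gripper 0

```text
t: 7.5
tool_pos: [0.7147, -0.0934, 0.0847]
orientation: [0.0, 0.892, -0.452, 0.0]
ft_force: [0.7, -0.0, -0.1]
grip_width: 0.0474
```

Request:
step_arm --plan "0 0 3 0 0 0;0 0 4 0 0 0;0 0 4 0 0 0;-1 4 2 0 0 0;-1 4.5 0 0 0 0;-1 4.5 0 0 0 0;-1 4.5 0 0 0 0;-1 4.5 0 0 0 0"

```text
t: 8.3
tool_pos: [0.6641, 0.1282, 0.2149]
orientation: [-0.0, 0.892, -0.452, 0.0]
ft_force: [0.2, 0.2, 0.4]
grip_width: 0.0476
```

Run:
```python
from h import *
s=arm.get_state(); print({k:np.round(v,3) for k,v in s.items()})
for n in('top','side'):
  c=snap(n,n+'3'); pickle.dump(c,open(n+'3.pkl','wb'))
  for x in blobs(c,(255,95,395,240) if n=='top' else (225,175,370,300),(0,90,60),(18,255,255))[0]: print(x)
  if n=='top': crop(c,255,95,395,240,4,'tw3')
```

```text
{'t': np.float64(8.3), 'joint_pos': array([ 0.093,  0.565,  1.421, -0.   ,  1.155,  1.031]), 'qvel': array([ 0.679, -0.035,  0.072,  0.001, -0.038,  0.669]), 'effort': array([-5.8810e+00, -6.8288e+01, -2.6342e+01,  3.8000e-02,  8.5000e-02,
       -1.1360e+00]), 'tool_pos': array([0.664, 0.128, 0.215]), 'orientation': array([-0.   ,  0.892, -0.452,  0.   ]), 'ft_force': array([0.189, 0.16 , 0.378]), 'torque': array([-0.033,  0.093,  0.007]), 'grip_width': np.float64(0.048)}
(array([334.1, 130.7]), array([327, 115,  15,  33, 102], dtype=int32))
(array([301.3, 120.6]), array([297, 116,   9,  11,  66], dtype=int32))
(array([366.6, 139.1]), array([362, 134,  10,  11,  74], dtype=int32))
(array([283.4, 183.9]), array([280, 180,   8,   9,  58], dtype=int32))
(array([311.5, 202.2]), array([294, 183,  36,  40, 870], dtype=int32))
(array([350.7, 203.1]), array([346, 199,  10,   9,  73], dtype=int32))
(array([322.5, 195.6]), array([319, 191,   7,  10,  58], dtype=int32))
(array([257.6, 200.5]), array([255, 196,   6,  10,  58], dtype=int32))
(array([334.7, 231. ]), array([320, 221,  29,  17, 241], dtype=int32))
(array([255.5, 234.5]), array([239, 226,  35,  19, 493], dtype=int32))
(array([337.8, 245.2]), array([334, 239,   9,  13,  95], dtype=int32))
(array([265.5, 251.4]), array([262, 245,   8,  14,  94], dtype=int32))
```

View pics/tw3.png

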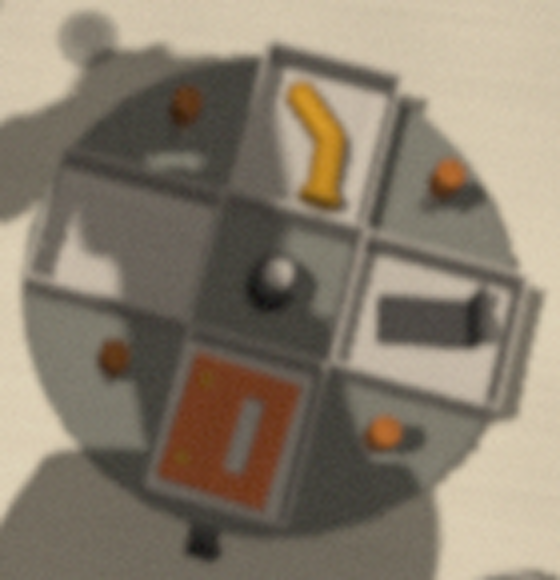

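View pics/side3.png

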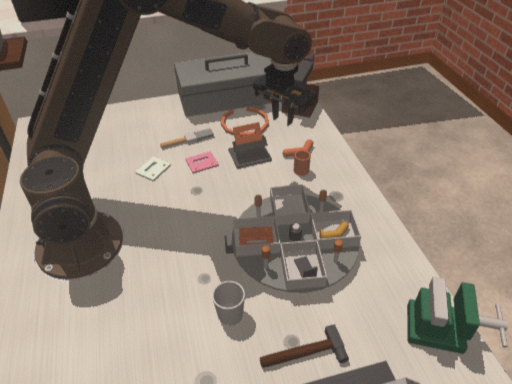

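The wheel is set: the twin's bin at crop (231,430) lines up with the pointer at crop (205,543) to about 1°. Next is the pre-grasp pose along the handle's own axis.

Request:
step_arm --plan "-0.86 2.2 0 0 0 -0.11;-0.86 2.2 0 0 0 -0.11;-0.86 2.2 0 0 0 -0.11;-0.86 2.2 0 0 0 -0.11;-0.86 2.2 0 0 0 -0.113;-0.86 2.2 0 -0.116 -0.009 0;-0.86 2.2 0 -0.116 -0.009 0;-0.86 2.2 0 -0.116 -0.009 0"

```text
t: 9.2
tool_pos: [0.5963, 0.3025, 0.2156]
orientation: [0.119, 0.723, -0.668, 0.13]
ft_force: [-0.4, 0.7, 0.2]
grip_width: 0.0475
```

Request:
step_arm --plan "-0.86 2.2 0 -0.116 -0.009 0;-0.86 2.2 -0.6 -0.116 -0.009 0;-0.86 2.2 -0.6 -0.116 -0.009 0;0 0 -0.6 0 0 0;0 0 0 0 0 0;0 0 0 0 0 0;0 0 0 0 0 0;0 0 0 0 0 0"

```text
t: 10.0
tool_pos: [0.5708, 0.3675, 0.1978]
orientation: [0.232, 0.69, -0.638, 0.251]
ft_force: [0.0, 0.2, 1.0]
grip_width: 0.0474
```

```bash
cat >> h.py <<'E'
from scipy.spatial.transform import Rotation as R
def tool():
    s=arm.get_state();q=s['orientation'];T=np.eye(4);T[:3,:3]=R.from_quat([q[1],q[2],q[3],q[0]]).as_matrix();T[:3,3]=s['tool_pos'];return T
def wrist(f):
    T=tool();c=snap('wrist',f);c['world_from_camera']=T@c['mount'];pickle.dump(c,open(f+'.pkl','wb'));return c
E
python3 - <<'E'
from h import *
s=arm.get_state(); print({k:np.round(v,3) for k,v in s.items()})
print(tool().round(3))
c=wrist('w4');c=snap('side','s4')
E
```

```text
{'t': np.float64(10.0), 'joint_pos': array([ 0.686,  0.786,  1.199, -0.555,  1.598,  2.291]), 'qvel': array([ 0.006,  0.006,  0.002, -0.001,  0.001,  0.   ]), 'effort': array([ 1.1500e-01, -7.8737e+01, -2.5852e+01, -1.4580e+00,  1.1940e+00,
        4.5000e-02]), 'tool_pos': array([0.571, 0.367, 0.198]), 'orientation': array([ 0.232,  0.69 , -0.638,  0.251]), 'ft_force': array([0.031, 0.192, 0.984]), 'torque': array([ 0.337,  0.221, -0.004]), 'grip_width': np.float64(0.047)}
[[ 0.06  -0.997  0.05   0.571]
 [-0.764 -0.078 -0.64   0.367]
 [ 0.642  0.    -0.767  0.198]
 [ 0.     0.     0.     1.   ]]
```

View pics/w4.png

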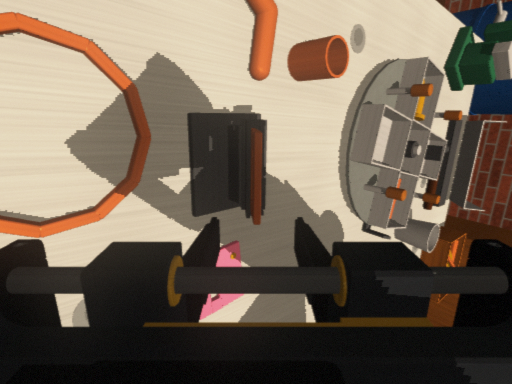

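View pics/s4.png

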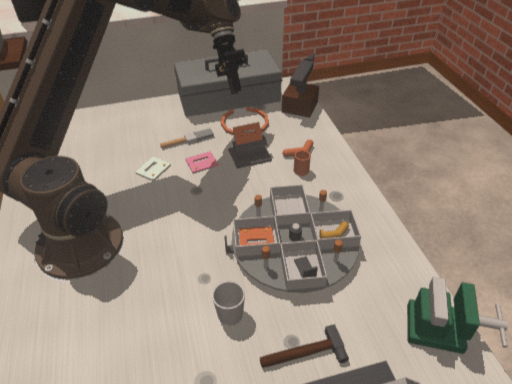

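Run:
```python
from h import *
c=pickle.load(open('w4.pkl','rb'));crop(c,180,100,290,235,5,'w4c')
```

```text
(no output)
```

View pics/w4c.png

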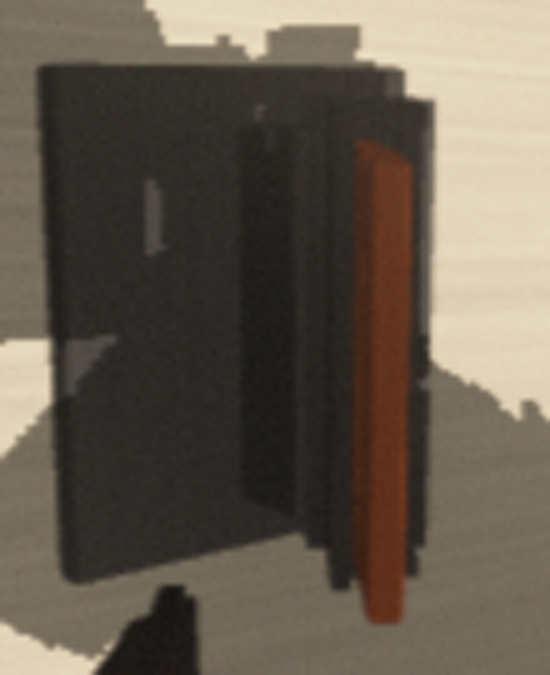

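Run:
```python
from h import *
c=pickle.load(open('w4.pkl','rb'))
f=lambda x,y:(180+x/5,100+y/5)
for z in(.105,.109):
  A=onz(c,*f(393,155),z);B=onz(c,*f(384,612),z);print(z,A.round(4),B.round(4),np.linalg.norm(A-B),(A+B)/2, np.degrees(np.arctan2(*(A-B)[1::-1])))
t=pickle.load(open('top0.pkl','rb'))
```

```text
0.105 [0.6327 0.2925 0.105 ] [0.5362 0.2873 0.105 ] 0.09667515491201402 [0.58446483 0.28991201 0.105     ] 3.074590740552747
0.109 [0.6329 0.2959 0.109 ] [0.5381 0.2908 0.109 ] 0.09494196737013016 [0.58546199 0.29337201 0.109     ] 3.074590740552696
```

Request:
step_arm --plan "0.2 -1.0 0 0.065 0.005 -0.02;0 0 0 0 0 0;0.08 -1.3 -1.8 0 0 0;0.08 -1.3 -1.8 0 0 0;0.08 -1.3 -1.8 0 0 0;0.08 -1.3 -1.8 0 0 0;0 0 0 0 0 0;0 0 0 0 0 0"

```text
t: 10.9
tool_pos: [0.5755, 0.3069, 0.1252]
orientation: [0.214, 0.692, -0.651, 0.226]
ft_force: [0.4, -0.1, -0.1]
grip_width: 0.0478
```

Run:
```python
from h import *
print(tool().round(3)); print(arm.get_state()['joint_pos'])
c=wrist('w5');crop(c,130,60,400,270,3,'w5c')
```

```text
[[ 0.049 -0.998  0.034  0.576]
 [-0.804 -0.06  -0.591  0.307]
 [ 0.592  0.002 -0.806  0.125]
 [ 0.     0.     0.     1.   ]]
[ 0.60036191  0.78732013  1.37998878 -0.543551    1.37002766  2.33072969]
```

View pics/w5c.png

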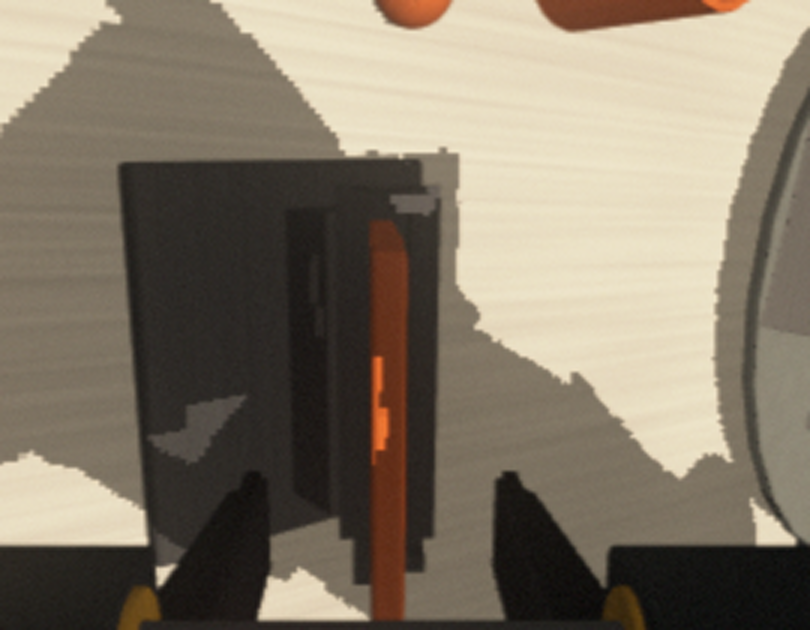

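Request:
step_arm --plan "0.08 -1.2 -1.2 0 0 0;0.08 -1.1 -1.4 0 0 0;0.08 -1.1 -1.4 0 0 0;0 0 0 0 0 0;0 0 0 0 0 0;0 0 0 0 0 0;0 0 0 0 0 0;0 0 0 0 0 0"

```text
t: 11.75
tool_pos: [0.5779, 0.273, 0.0852]
orientation: [0.214, 0.692, -0.651, 0.226]
ft_force: [-0.9, -0.1, -0.1]
grip_width: 0.0476
```

Request:
step_arm --plan "0 0 0 0 0 0;0 0 0 0 0 0;0 0 0 0 0 0;0 0 0 0 0 0;0 0 0 0 0 0;0 0 0 0 0 0;0 0 0 0 0 0;0 0 0 0 0 0" --gripper 1 --force 40

```text
t: 12.55
tool_pos: [0.5777, 0.2726, 0.0845]
orientation: [0.214, 0.692, -0.651, 0.226]
ft_force: [-0.8, 1.1, -1.4]
grip_width: 0.0077
```

Run:
```python
from h import *
print(tool().round(3)); print(arm.get_state()['joint_pos'],arm.get_state()['grip_width'])
c=snap('side','s6');crop(c,180,80,330,200,5,'s6c')
```

```text
[[ 0.049 -0.998  0.033  0.578]
 [-0.805 -0.06  -0.59   0.273]
 [ 0.591  0.002 -0.806  0.085]
 [ 0.     0.     0.     1.   ]]
[ 0.55870517  0.80996308  1.46026962 -0.57475946  1.26473964  2.35756704] 0.0077276012837216345
```

View pics/s6c.png

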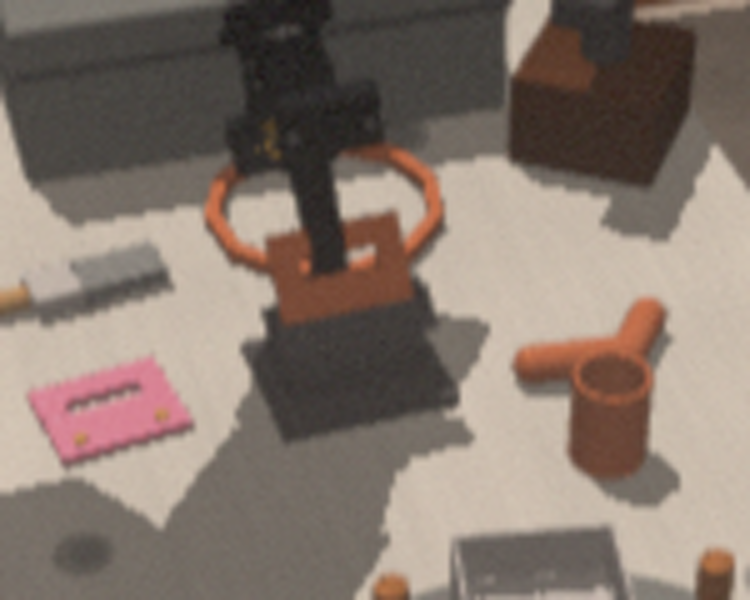

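Request:
step_arm --plan "-0.03 0.59 0.81 0 0 0;-0.03 0.59 0.81 0 0 0;-0.03 0.59 0.81 0 0 0;-0.03 0.59 0.81 0 0 0;-0.03 0.59 0.81 0 0 0;-0.03 0.59 0.81 0 0 0;0 0 4 0 0 0;0 0 4 0 0 0"

```text
t: 13.4
tool_pos: [0.5755, 0.3082, 0.214]
orientation: [0.215, 0.692, -0.651, 0.226]
ft_force: [0.7, -0.5, -3.2]
grip_width: 0.008
```

Run:
```python
from h import *
print(tool().round(3)); print(arm.get_state()['joint_pos'],arm.get_state()['grip_width'])
c=snap('side','s7')
C=np.array([.6056,-.1747]);a=np.radians(171.2);er=np.array([np.cos(a),np.sin(a)]);L=C+.112*er;print(L,er)
t=pickle.load(open('top3.pkl','rb'))
# bin rim corners check
f=lambda x,y:(255+x/4,95+y/4)
for p in((198,335),(330,365),(145,485),(285,525)): print(onz(t,*f(*p),.074).round(4))
```

```text
[[ 0.051 -0.998  0.032  0.575]
 [-0.804 -0.06  -0.591  0.308]
 [ 0.592  0.004 -0.806  0.214]
 [ 0.     0.     0.     1.   ]]
[ 0.60162514  0.70034693  1.30559489 -0.53132904  1.51064827  2.24681758] 0.008037898122453091
[ 0.49491842 -0.15756559] [-0.98822838  0.15298584]
[ 0.5555 -0.1242  0.074 ]
[ 0.5448 -0.2183  0.074 ]
[ 0.445  -0.0978  0.074 ]
[ 0.4286 -0.1963  0.074 ]
```

View pics/s7.png

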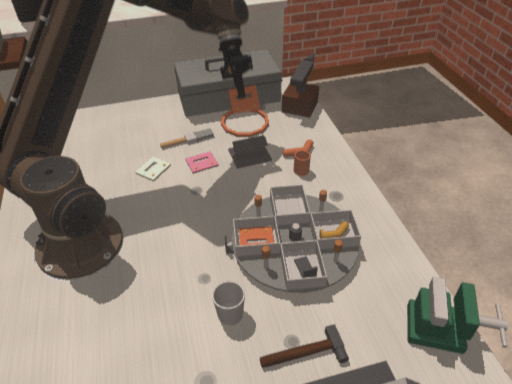

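Request:
step_arm --plan "-0.76 -4.03 0 0 0 -0.0178;-0.76 -4.03 0 0 0 -0.0178;-0.76 -4.03 0 0 0 -0.0178;-0.76 -4.03 0 0 0 -0.0178;-0.76 -4.03 0 0 0 -0.0178;-0.76 -4.03 0 0 0 -0.0178;-0.76 -4.03 0 0 0 -0.0178;-0.76 -4.03 0 0 0 -0.0178"

```text
t: 14.25
tool_pos: [0.5147, -0.0158, 0.2137]
orientation: [-0.23, -0.644, 0.699, -0.21]
ft_force: [1.1, -0.2, -2.8]
grip_width: 0.0078
```

Request:
step_arm --plan "-0.76 -4.03 0 0 0 -0.0178;-0.76 -4.03 0 0 0 -0.0178;-0.76 -4.03 0 0 0 -0.0178;-0.76 -4.03 0 0 0 -0.0178;0 0 0 0.082 -0.013 0;0 0 0 0.082 -0.013 0;0 0 0 0.082 -0.013 0;0 0 0 0 0 0"

```text
t: 15.05
tool_pos: [0.4848, -0.1768, 0.2144]
orientation: [-0.145, -0.638, 0.746, -0.124]
ft_force: [-0.1, -0.8, -2.6]
grip_width: 0.0081
```

Run:
```python
from h import *
print(tool().round(3)); print(arm.get_state()['joint_pos'],arm.get_state()['grip_width'])
c=snap('side','s8');pickle.dump(c,open('s8.pkl','wb'));c=snap('top','t8');pickle.dump(c,open('t8.pkl','wb'));wrist('w8')
```

```text
[[-0.144 -0.988 -0.057  0.485]
 [-0.916  0.155 -0.369 -0.177]
 [ 0.374 -0.001 -0.927  0.214]
 [ 0.     0.     0.     1.   ]]
[-0.28193584  0.34729325  1.86978029 -0.48036408  0.93156519  1.73635983] 0.008135929235910814
```

View pics/s8.png

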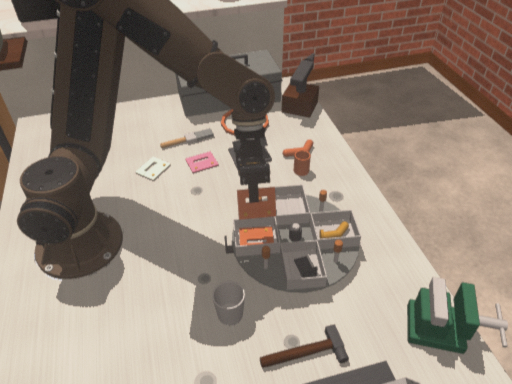

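View pics/w8.png

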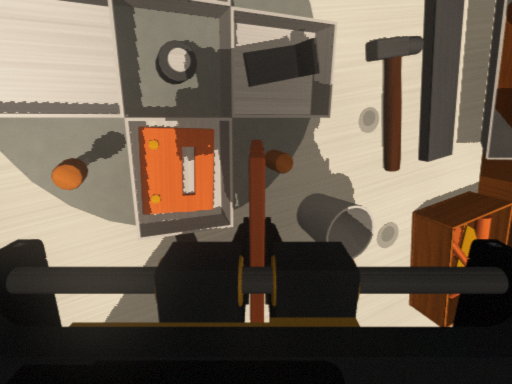

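Run:
```python
from h import *
w=pickle.load(open('w8.pkl','rb'));s=pickle.load(open('s8.pkl','rb'));
crop(s,215,170,300,270,6,'s8c');crop(w,110,90,320,330,3,'w8c')
```

```text
(no output)
```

View pics/s8c.png

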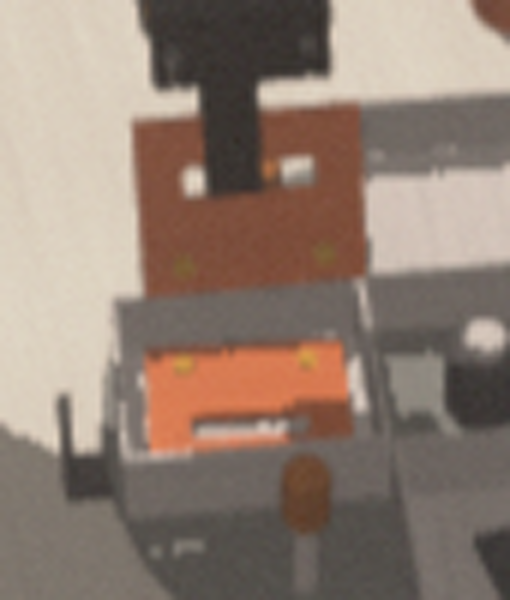

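View pics/w8c.png

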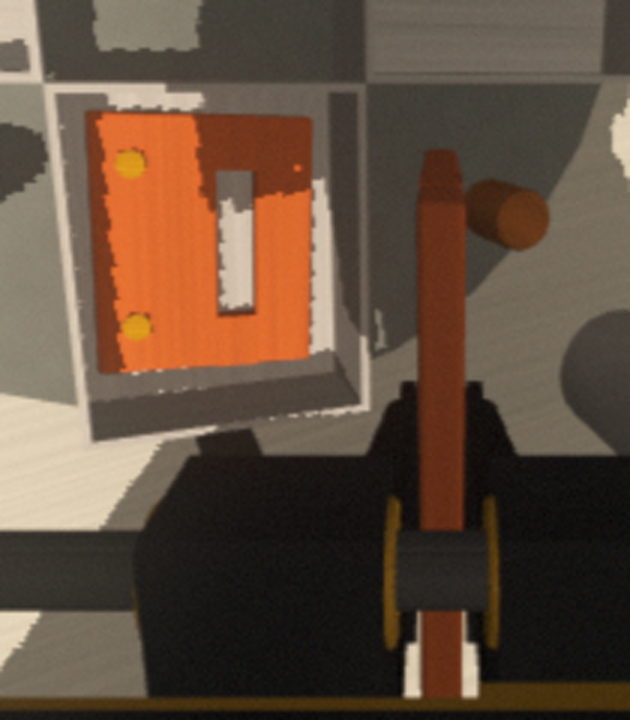

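Run:
```python
from h import *
w=pickle.load(open('w8.pkl','rb'));s=pickle.load(open('s8.pkl','rb'))
P=[onz(w,110+x/3,90+y/3,.074) for x,y in((50,88),(364,85),(92,438),(368,407))]
for p in P: print(p.round(4))
# sides: back mid, front mid
bm=(P[0]+P[1])/2;fm=(P[2]+P[3])/2;print('c',(bm+fm)/2,'ang',np.degrees(np.arctan2(*(fm-bm)[1::-1])),np.linalg.norm(P[0]-P[1]),np.linalg.norm(P[2]-P[3]),np.linalg.norm(bm-fm))
# bottom corners of plate in side view; predicted with tool
T=tool()
for d in(48,50): 
  for yy in(.040,-.056):
    p=T[:3,3]+T[:3,2]*d/1000+T[:3,1]*yy*1; print(d,yy,p.round(4),proj(s,p), 'meas',(215+145/6,170+295/6),(215+364/6,170+277/6))
```

```text
[ 0.5624 -0.1152  0.074 ]
[ 0.5467 -0.2136  0.074 ]
[ 0.4479 -0.0974  0.074 ]
[ 0.4286 -0.1938  0.074 ]
c [ 0.49638247 -0.15500792  0.074     ] ang 170.79849343062378 0.09968449849700362 0.0983516290879874 0.11784496357654609
48 0.04 [ 0.4421 -0.1873  0.1689] [238.99114213 219.19735858] meas (239.16666666666666, 219.16666666666666) (275.6666666666667, 216.16666666666666)
48 -0.056 [ 0.537  -0.202   0.1687] [275.99275707 215.90565567] meas (239.16666666666666, 219.16666666666666) (275.6666666666667, 216.16666666666666)
50 0.04 [ 0.442 -0.188  0.167] [239.04018533 219.90161356] meas (239.16666666666666, 219.16666666666666) (275.6666666666667, 216.16666666666666)
50 -0.056 [ 0.5369 -0.2027  0.1668] [276.01848465 216.60791309] meas (239.16666666666666, 219.16666666666666) (275.6666666666667, 216.16666666666666)
```

Request:
step_arm --plan "0 0.2 -2 0 0 0;0 0 -2.4 0 0 0;0 0 -2.4 0 0 0;0 0 -2.4 0 0 0;0 0 -1.4 0 0 0;0 0 -0.8 0 0 0;0 0 -0.4 0 0 0;0 0 0 0 0 0"

```text
t: 16.0
tool_pos: [0.4849, -0.1736, 0.0954]
orientation: [-0.145, -0.639, 0.745, -0.124]
ft_force: [-0.3, -0.1, -3.8]
grip_width: 0.0078
```

Run:
```python
from h import *
print(tool().round(4)); print(arm.get_state()['ft_force'],arm.get_state()['grip_width'])
c=snap('side','s9');crop(c,200,130,310,280,5,'s9c');w=wrist('w9')
```

```text
[[-0.1412 -0.9883 -0.0584  0.4849]
 [-0.9163  0.1528 -0.3703 -0.1736]
 [ 0.3749  0.0012 -0.9271  0.0954]
 [ 0.      0.      0.      1.    ]]
[-0.34323261 -0.10300093 -3.80254491] 0.007834676711794589
```

View pics/s9c.png

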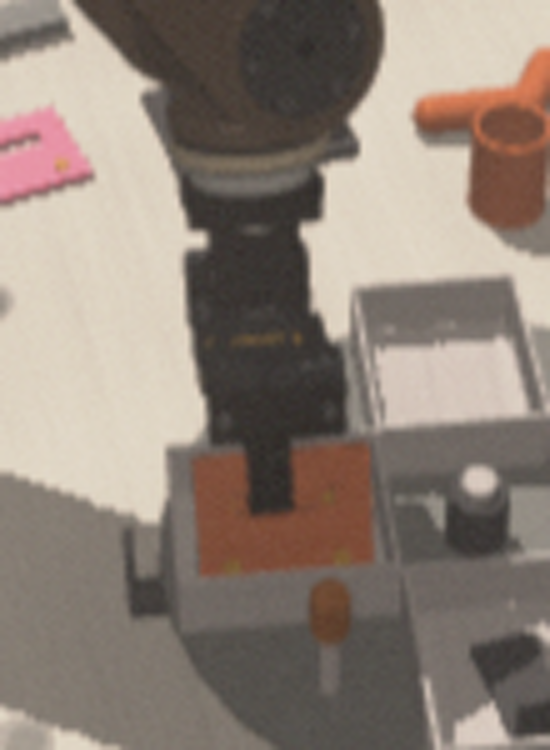

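View pics/w9.png

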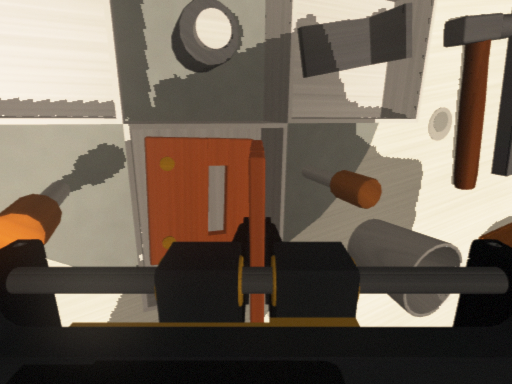

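Request:
step_arm --plan "0 0 -0.15 0 0 0;0 0 -0.1 0 0 0;0 0 0 0 0 0;0 0 0 0 0 0;0 0 0 0 0 0;0 0 0 0 0 0;0 0 0 0 0 0;0 0 0 0 0 0"

```text
t: 16.9
tool_pos: [0.4848, -0.1737, 0.0928]
orientation: [-0.145, -0.639, 0.745, -0.124]
ft_force: [0.2, 0.6, -2.7]
grip_width: 0.0079
```

Request:
step_arm --plan "0 0 0 0 0 0;0 0 0 0 0 0;0 0 0 0 0 0;0 0 0 0 0 0;0 0 0 0 0 0;0 0 0 0 0 0;0 0 0 0 0 0;0 0 0 0 0 0" --gripper -0.1

```text
t: 17.7
tool_pos: [0.4847, -0.1736, 0.0928]
orientation: [-0.145, -0.639, 0.745, -0.124]
ft_force: [0.8, 0.6, -0.7]
grip_width: 0.0525
```

Run:
```python
from h import *
print(tool()[:3,3].round(4)); print(arm.get_state()['ft_force'],arm.get_state()['grip_width'])
c=snap('side','s10');crop(c,200,130,310,280,5,'s10c');w=wrist('w10')
```

```text
[ 0.4847 -0.1736  0.0928]
[ 0.83511552  0.63635713 -0.67251299] 0.052450253812099425
```

View pics/s10c.png

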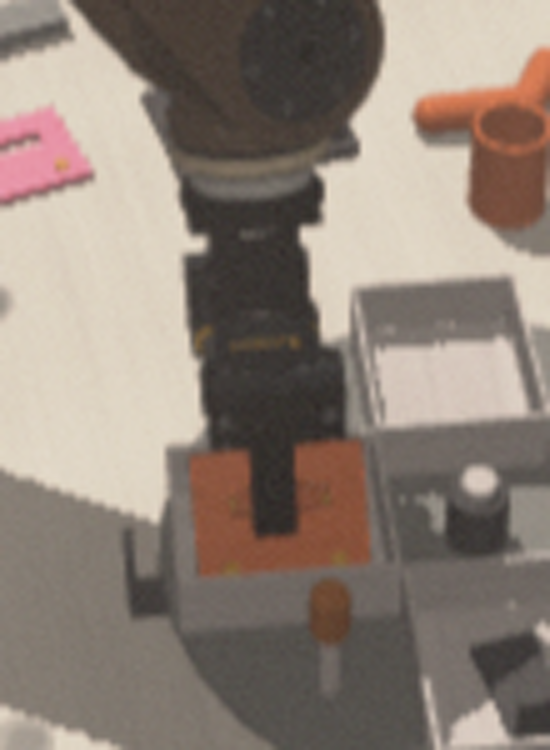

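View pics/w10.png

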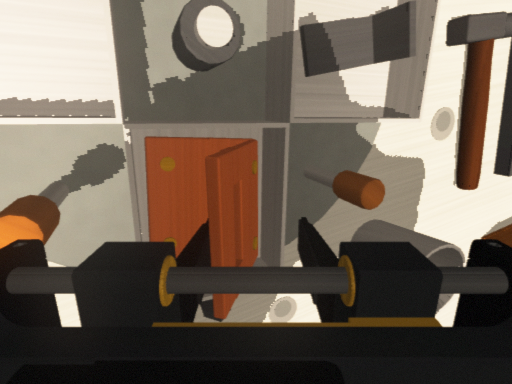

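Request:
step_arm --plan "0 0 0 0 0 0;0 0 0 0 0 0;0 0 0 0 0 0;0 0 0 0 0 0;0 0 0 0 0 0;0 0 0 0 0 0;0 0 0 0 0 0;0 0 0 0 0 0" --gripper -1

```text
t: 18.6
tool_pos: [0.4847, -0.1736, 0.0927]
orientation: [-0.145, -0.639, 0.745, -0.124]
ft_force: [0.3, 1.4, -0.7]
grip_width: 0.0949
```

Run:
```python
from h import *
print(tool()[:3,3].round(4)); print(arm.get_state()['ft_force'],arm.get_state()['grip_width'])
c=snap('side','s11');crop(c,200,130,310,280,5,'s11c');w=wrist('w11')
```

```text
[ 0.4847 -0.1736  0.0927]
[ 0.27317523  1.39721518 -0.67578008] 0.09488811975220762
```

View pics/s11c.png

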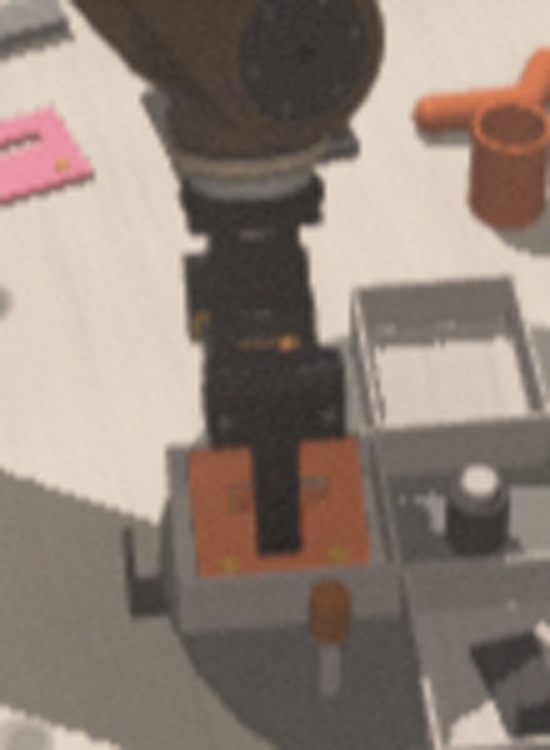

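View pics/w11.png

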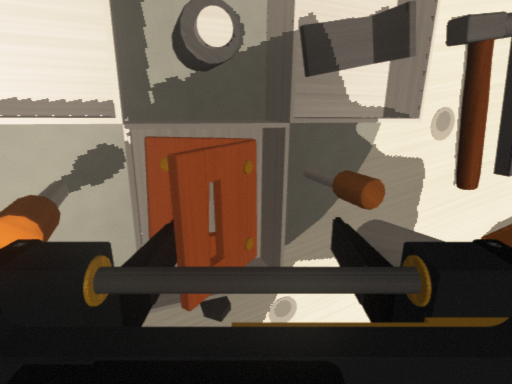

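Request:
step_arm --plan "0.03 0.18 0.46 0 0 0;0.03 0.18 0.46 0 0 0;0.03 0.18 0.46 0 0 0;0.03 0.18 0.46 0 0 0;0.03 0.18 0.46 0 0 0;0.06 0.37 0.93 0 0 0;0.06 0.37 0.93 0 0 0;0 0 0 0 0 0"

```text
t: 19.5
tool_pos: [0.4881, -0.1569, 0.1358]
orientation: [-0.145, -0.639, 0.745, -0.125]
ft_force: [0.3, 0.3, 0.2]
grip_width: 0.095
```

Run:
```python
from h import *
print(tool()[:3,3].round(4)); print(arm.get_state()['ft_force'],arm.get_state()['grip_width'])
w=wrist('w12')
```

```text
[ 0.4881 -0.1569  0.1358]
[0.30423388 0.2651041  0.1781921 ] 0.09497165349240513
```

View pics/w12.png

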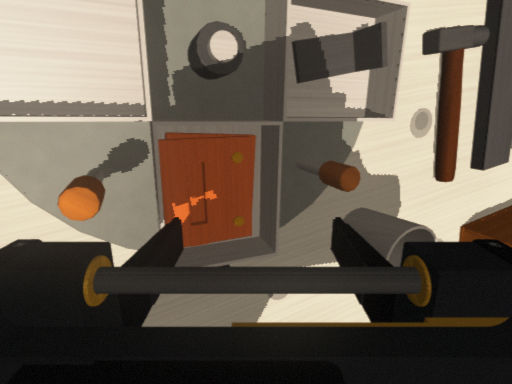

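The handle has fallen flat on its fellow; its plate is at about (205,190) inside the bin. I'll withdraw the arm and check.

Request:
step_arm --plan "0.1 0.6 2 0 0 0;0 0.6 3 0 0 0;0 0 4 0 0 0;0 3 3 0 0 0;0 4.5 0 0 0 0;0 4.5 0 0 0 0;0 4.5 0 0 0 0;0 4.5 0 0 0 0"

```text
t: 20.35
tool_pos: [0.488, 0.0664, 0.2543]
orientation: [-0.145, -0.639, 0.745, -0.124]
ft_force: [1.0, 0.2, -0.9]
grip_width: 0.0953
```

Request:
step_arm --plan "0 4.5 0 0 0 0;0 4.5 0 0 0 0;0 0 0 0 0 0;0 0 0 0 0 0;0 0 0 0 0 0;0 0 0 0 0 0;0 0 0 0 0 0;0 0 0 0 0 0"

```text
t: 21.15
tool_pos: [0.4885, 0.1541, 0.2545]
orientation: [-0.145, -0.638, 0.746, -0.124]
ft_force: [-0.6, -0.5, -0.4]
grip_width: 0.0955
```

Run:
```python
from h import *
for n in('top','side'):
  c=snap(n,n+'13');pickle.dump(c,open(n+'13.pkl','wb'))
  x0,y0,x1,y1=(255,95,395,240) if n=='top' else (220,170,370,300)
  crop(c,x0,y0,x1,y1,4,n+'13c')
  bl,m=blobs(c,(x0,y0,x1,y1),(0,90,60),(18,255,255),30)
  for b,st in bl:
    print(n,b,st[4], onz(c,*b,.047 if st[4]>300 else .105).round(4))
```

```text
top [334. 131.] 104 [ 0.6949 -0.1912  0.105 ]
top [301.2 120.7] 68 [ 0.7146 -0.0966  0.105 ]
top [366.6 139.1] 74 [ 0.6819 -0.2839  0.105 ]
top [282.8 183.6] 74 [ 0.5271 -0.0639  0.105 ]
top [311.1 202.3] 995 [ 0.4959 -0.1516  0.047 ]
top [350.5 203.1] 75 [ 0.4946 -0.2521  0.105 ]
side [301.3 171.9] 65 [0.6857 0.0099 0.105 ]
side [322.6 194.8] 64 [ 0.7112 -0.1022  0.105 ]
side [258.  199.9] 72 [ 0.525  -0.0711  0.105 ]
side [335. 231.] 241 [ 0.6917 -0.2414  0.105 ]
side [255.3 233.7] 685 [ 0.4963 -0.1439  0.047 ]
side [337.7 245.3] 96 [ 0.6793 -0.289   0.105 ]
side [265.5 251.4] 95 [ 0.4929 -0.2575  0.105 ]
```

View pics/top13c.png

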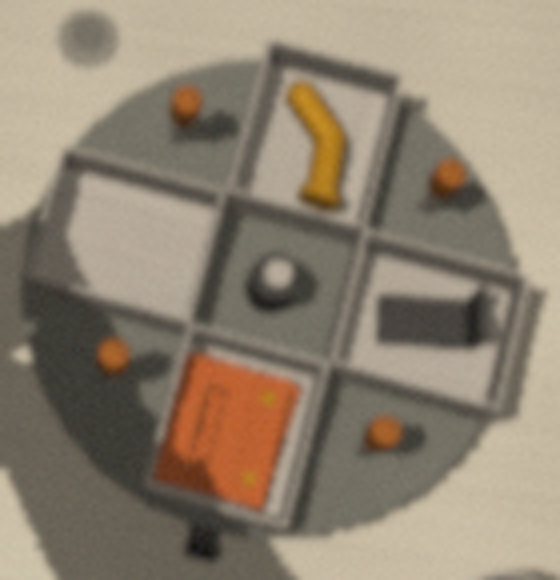

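View pics/side13c.png

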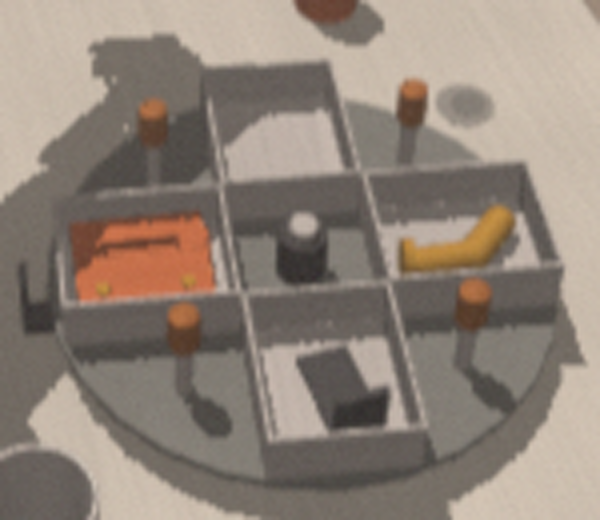

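View pics/side13.png

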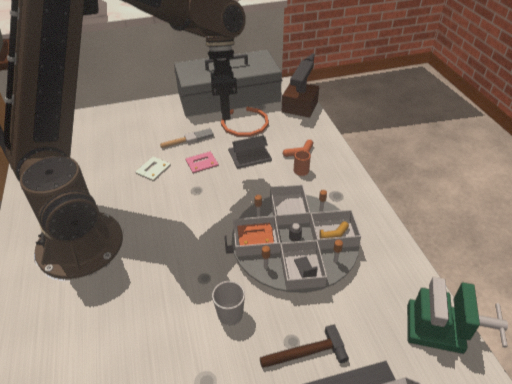

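Run:
```python
from h import *
t=pickle.load(open('top13.pkl','rb'));s=pickle.load(open('side13.pkl','rb'))
crop(t,285,175,340,235,10,'t13z');crop(s,228,210,285,255,10,'s13z')
```

```text
(no output)
```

View pics/t13z.png

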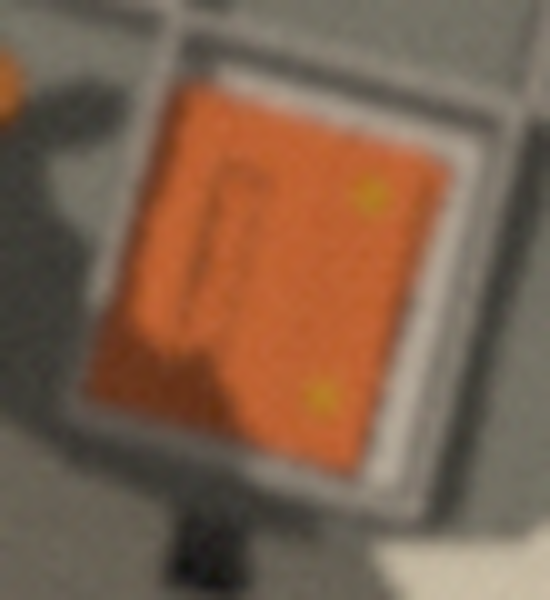

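View pics/s13z.png

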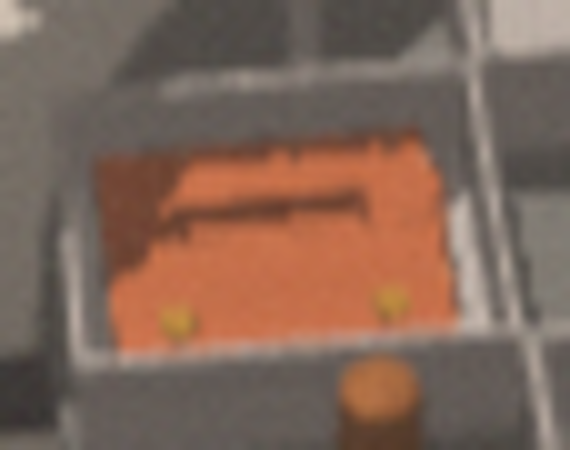

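Run:
```python
from h import *
t=pickle.load(open('top13.pkl','rb'));s=pickle.load(open('side13.pkl','rb'))
for a,b in(((370,197),(393,303)),((322,398),(178,322)),((240,165),(360,205)),((190,80),(425,130)),((85,395),(95,155))):
  p,e=tri(t,(285+a[0]/10,175+a[1]/10),s,(228+b[0]/10,210+b[1]/10));print(p.round(4),round(e,4))
s0=arm.get_state();print(s0['t'],s0['ft_force'],np.abs(s0['qvel']).max())
```

```text
[ 0.5209 -0.18    0.0512] 0.0006
[ 0.4613 -0.1713  0.0525] 0.0003
[ 0.524  -0.1423  0.0511] 0.003
[ 0.547  -0.1253  0.0573] 0.0003
[ 0.4541 -0.1049  0.0528] 0.0002
21.25 [-0.00355075  0.23684733 -0.64352331] 0.005348307863291046
```

```bash
python3 -c "
from h import *
print(order.sign_off())"
```

```text
the job is handed in; nothing more can be done
None
```

The job is done and was handed in at about 21 s of the 64 s; sign-off reports no verdict.

**What I did:** I gripped a knob and turned the wheel 90° clockwise, which brought the twin's bin to the pointer (about 1° off square). Then I drew the copper handle out of the rack along its lean and set its lower edge in the bin. I opened the jaws and withdrew along the tool axis, so the handle fell flat onto its fellow.

**Last checks:**
- **Handle position:** its centre is near (0.496, -0.15), within about 10 mm of the bin's centre. Its top face triangulated at z ≈ 0.051–0.057, so it lies flat and below the 0.064 limit.
- **Wheel and other scrap:** the bin was still at the pointer, and the spout and bracket were in their bins.
- **Bench and arm:** the bystanders looked unmoved in the pictures (not measured), and the arm was clear and at rest.

**Disagreements:** the side and top views differed by up to 8 mm on the handle's y position. I put this down to the bin's near wall hiding part of the handle in the side view. My first estimate of the handle's lean (about 46°) was also off; the wrist view put it near 36°, and I grasped at that angle.

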